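Pin an equipment deck to the hidden datum bore of its frame

ROBOT

A 7-joint arm with a two-finger parallel gripper is mounted at the origin on a cart in front of the work surface, level with it; the furniture and walls round the work are solid. World frame = base frame: x ahead of the robot, y to its left, z up, the work surface at z = 0. Lengths are in m, angles in rad, forces in N, time in s.
With the tool pointing down it reaches from about 0.35 to 0.9 m from the base axis. Payload 8.1 kg.
Tool frame: the origin (TCP) lies between the finger pads; the fingertips stand 17 mm ahead of it and the grasp point (between the pads) lies 2 mm behind it; z points along the fingers, y is the line along which they close (so a half turn about z gives the same grasp; the last joint's range is limited). The gripper opens to 92 mm and grips with 3 to 60 N. Pads are 19 mm wide; open, the fingers measure 130 mm over their backs; the gripper's body (75 mm by 190 mm) begins 47 mm behind the grasp point.
Start: joints at [-1.238, 0.434, 0.025, 1.573, -0.012, 1.134, -0.075], TCP at [0.264, 0.567, 0.244] pointing down, gripper open.
Joint ranges: [-2.62, 2.62], [-0.44, 2.09], [-1.27, 1.32], [0.08, 2.57], [-1.32, 4.46], [0.12, 2], [-2.74, 2.74]. Speed limits (rad/s): [2.22, 2.22, 3.01, 3.01, 3.14, 3.14, 3.14].

INTERFACE

Orientations are given as a rotation vector (axis times angle).
In Python, from cell import observe, get_image, calibration, sign_off, look_for, regions_of, landmark_of gives the robot as it stands.
- The arm moves only by the tool jog_arm, never from a script. Its argument "plan" is a list of rows, each an object with "offset": the shift along the tool's x, y, z normalised to -1 to 1, where 1 is 0.15 m, a list of three; "twist": the turn, a rotation vector about the tool's x, y, z normalised to -1 to 1, where 1 is 2 pi rad, a list of three; "fingers": the gripper command: -1 is shut, 1 is fully open, values between are in proportion. In form: [{"offset": [x, y, z], "twist": [ax, ay, az], "fingers": fingers}, ...]. A call has 1 to 20 rows; each row is the pose to reach, as a shift and turn from the pose commanded when the call began, along the tool's axes at that moment, turning the shorter way round; what a row does not reach only later rows make up. A row lasts 1/8 s, in which the tool goes at most 62.5 mm and 10.7 degrees, less where a joint would pass 70% of its speed; a pose out of reach is approached as far as the arm can. A call with a number of a shift or a turn outside -1 to 1 is refused whole. A call with a gripper value outside its range is refused whole. The fingers move at their own pace and stop on an object; "newtons" is the grip in N (left out, the last holds). Time passes only in rows, so rows that repeat a pose let the fingers close. It gives the time, the measured TCP pose, the force, the opening and the grip force at its end, in the units of the state.
- observe(): the state, without advancing time (a new reading comes with each control period).
- get_image(name): name is "side" or "top"; returns the picture (400x640x3 uint8, red, green, blue); there is no depth.
- calibration(name): a dict with "fov_y" (degrees; the focal length in pixels is half the picture's height over the tangent of half this angle, whatever the lens; pixels are square), "cx", "cy" (the principal point, pixels), "position" and "attitude" of the camera in the world. Camera axes: x right, y down, z forward; pixel columns grow to the right and rows downward; lengths in m; the calibration is good to about 2 mm. A picture is of the moment at which its call begins. calibration takes no time and is no camera call.
- sign_off(): hands the job in; it is judged then, once.
Trained networks look in the newest picture that a camera, given by its name, has taken for a name from the list of things; names that differ only in an ending like _2 or _b are one class to them, and where a whole thing is asked for, a point or a joint stands for the part that bears it (a point fixed in the world has none). Each returns a list of dicts, best first, with "conf" (0 to 1); they miss things now and then, are a little off and sometimes report something else, mostly with a low value. They report only what shows in the picture. A call takes as long as a camera call. They do not tell look-alikes from the thing itself.
- look_for(thing, camera): "box" ([left, top, width, height] as shares, 0 to 1, of the picture: columns of its width, rows of its height, round what is visible of it).
- regions_of(thing, camera): "region" (400x640 bool, what is visible of it) and "box" ([left, top, width, height] as shares, 0 to 1, of the picture: columns of its width, rows of its height, round what is visible of it).
- landmark_of(thing, camera): "at" ([row, column] as shares, 0 to 1, of the picture: columns of its width, rows of its height: a listed point, or the origin of a listed thing).
The state is a dict: "clock": time; "joints": joint angles; "dq": joint speeds; "joint_efforts": joint torques, N m; "position": TCP position; "ee_rot": TCP orientation; "force": force on the tool from outside, world axes, zero at the start; "ft_torque": the same for the moment, N m; "width": opening from 0.0 (shut) to 1.0 (fully open); "gripper_force": force on a finger pad.
Only numpy, scipy, OpenCV 4.12 (cv2) and the standard library are available. Lean on these libraries where they do the work, as an engineer would, in place of code of your own. Each camera call takes 0.05 s, during which the arm holds its last target. There are 200 camera calls.

TASK

Lock the equipment deck to its assembly frame: take the larger locating pin from the pin holder, lower its shank slowly through the deck's wide access hole, feel with light pressure (about 10 N; 80 N and more would score the receiver) for the unseen datum bore in the receiver below, and push the pin fully home so that its collar lies flat on the deck. Then let go of the pin and swing the keeper to its stop over the collar so that the pin cannot back out. Leave the small pin and the tape roll where they are.

Things in the scene. Friction and masses are not known exactly. Their poses are not given: they have to be found in the camera images.
- deck: grey anodised equipment deck on a closed frame, fixed to the bench, 150 (x) by 250 (y) by 65 mm high. Origin: centre of its underside on the bench, z up. Inside the frame, 35 mm below the deck's flat top surface, is the flat top of a rigid black steel receiver (over 60 mm wide). A green board and a connector stand near the deck's -y end, up to 24 mm above its top
- access_hole (a point): centre of the 36 mm round access hole, level with the deck's top, at (12, 68) mm in the deck's frame; the deck is 20 mm thick. In the dark receiver below is an eccentric bushing with the datum bore: blind, vertical, 13.5 mm diameter, sharp-edged, 23.5 mm deep. Its axis lies 6.5 to 7.5 mm off the access hole's axis, in any direction; different every time, not measured, found by feel
- locating_pin_head (a point): centre of the head of the locating pin, the larger of the two pins, upright in one of the holder's holes; z up along the pin. Knurled head 24 mm diameter, 30 mm tall (point half-way up); neck below 12 mm diameter, 14 mm tall. Pin tip on the receiver's flat top: this point is 54 mm above the deck's top and the collar 20 mm; seated, collar on the deck: this point is 34 mm above it
- locating_pin: the same loose steel pin, about 0.16 kg; origin at the centre of its collar's underside (34 mm below the head's centre), z up. Collar 54 mm diameter, 5 mm thick; below it the plain shank, 12 mm diameter, 55 mm long, its tip (89 mm below the head's centre) chamfered by 1 mm over 1.5 mm
- pin_holder: white plastic pin holder, fixed on the bench mat (3.4 mm above the bench), 140 (x) by 56 (y) by 62 mm high; origin at the centre of its underside. Two vertical through holes of 15.5 mm at x = -35 and x = +35 mm; a pin's collar rests on its top
- short_pin_head (a point): centre of the head of the small pin (head 16 mm diameter and 30 mm tall, collar 28 mm), standing in the holder's other hole; not to be used
- keeper_pivot (a point): vertical pivot axis of the swing keeper, at (-10.5, 4) mm in the deck's frame, 9.5 mm above the deck's top. The keeper is a flat dark steel blade, 16 mm wide, 5 mm thick, reaching 88 mm from the pivot, 7 to 12 mm above the deck; it clears a seated collar by 2 mm and runs into one that is not fully down
- keeper_stub (a point): centre of the keeper's upright push stub: black, 13 mm diameter, from 17 to 42 mm above the deck's top surface (the point is 29.5 mm above it), at the end of the keeper's tail, 45 mm from the pivot on the side away from the blade
- keeper (a joint): keeper angle: 0 = parked, 1.25 rad = closed at its stop, blade parallel to the deck's +y over the collar's edge, stub toward the deck's -y. It grows clockwise seen from above; closing carries the stub toward the deck's -x and -y. Friction holds it where it is left (0.12 N m, about 3 N at the stub)
- tape: bystander: yellow tape roll lying flat on the bench, 66 by 68 by 12 mm, origin at the centre of its underside
Things that resemble listed ones, but are neither listed nor needed, are in the scene too. What is shaped like the locating_pin but purple is not meant.

How it is judged:
By the outcome, as a careful person would: the job done as asked, in the order asked, and still so for the second after the job is handed in, with the robot touching nothing.
It also fails if it takes over 72 s, if anything falls off the work surface, if the arm or the gripper's body presses on something with over 40 N, if the wrist force passes 120 N, or if a joint passes its speed limit or range.

## Working session

There is one attempt and no reset: what is moved stays moved. The work goes in short steps, Python scripts to look and compute and a tool call to move; the robot and the scene stay as the last step left them, time stands still between calls to the robot, and variables do not carry over. Pictures are saved under pics/ and viewed, at most 10 in all, crops included, and the job is handed in when it is done.

Besides the shell and the picture viewer there is one more tool, called after "Request:" as name(argument=value, ...) on one line, values as JSON. jog_arm: Moves the arm, as the interface text tells. Scaled input: -1 to 1 covers 0.15 m each way for a shift and 2 pi rad each way for a turn. Its arguments: {"type":"object","properties":{"plan":{"type":"array","items":{"type":"object","properties":{"offset":{"type":"array","items":{"type":"number","minimum":-1,"maximum":1}},"twist":{"type":"array","items":{"type":"number","minimum":-1,"maximum":1}},"fingers":{"type":"number"}}}},"newtons":{"type":"number"}},"required":["plan"]}

```bash
ls; mkdir -p pics
cat > h.py <<'E'
import numpy as np, cv2
from cell import *
from scipy.spatial.transform import Rotation as R
def cam(n):
    c=calibration(n); f=200/np.tan(np.radians(c['fov_y'])/2); return c,f
def rot(c):
    a=np.array(c['attitude'],float)
    return a if a.shape==(3,3) else R.from_rotvec(a).as_matrix()
def ray(n,px):
    c,f=cam(n); d=rot(c)@np.array([(px[0]-c['cx'])/f,(px[1]-c['cy'])/f,1]); return np.array(c['position']),d
def at_z(n,px,z):
    p,d=ray(n,px); return p+d*(z-p[2])/d[2]
def proj(n,X):
    c,f=cam(n); v=rot(c).T@(np.array(X)-c['position']); return v[:2]/v[2]*f+[c['cx'],c['cy']]
def tri(a,b):
    (p,d),(q,e)=ray('top',a),ray('side',b); d/=np.linalg.norm(d); e/=np.linalg.norm(e)
    s=np.linalg.lstsq(np.c_[d,-e],q-p,rcond=None)[0]; u=p+s[0]*d; v=q+s[1]*e
    return (u+v)/2,np.linalg.norm(u-v)
E
python3 - <<'E'
from h import *
for n in('side','top'):
    print(n,calibration(n)); im=get_image(n); cv2.imwrite(f'pics/{n}0.png',im[:,:,::-1])
for t in ['locating_pin_head','short_pin_head','access_hole','keeper_pivot','keeper_stub','deck','pin_holder','tape']:
    for n in('side','top'):
        print(t,n,[(np.round([r['at'][1]*640,r['at'][0]*400],1).tolist(),round(r['conf'],2)) for r in landmark_of(t,n)[:4]])
print(observe())
E
```

```text
pics
side {'fov_y': 44.652238906612226, 'cx': 312.2905150560516, 'cy': 193.25015066353407, 'position': array([0.24761696, 1.28743526, 0.79171921]), 'attitude': array([-0.39923434,  2.60184767, -1.46407905])}
top {'fov_y': 49.90953033848527, 'cx': 328.0588616458878, 'cy': 203.49825251479382, 'position': array([0.44971806, 0.15812921, 1.15792554]), 'attitude': array([-2.17069006,  2.15804569, -0.1012218 ])}
locating_pin_head side [([267.8, 259.9], 0.84), ([269.7, 201.0], 0.53)]
locating_pin_head top [([292.9, 165.1], 0.74), ([193.4, 196.2], 0.66), ([241.7, 207.4], 0.65)]
short_pin_head side [([322.4, 243.0], 0.69)]
short_pin_head top [([231.8, 232.3], 0.65)]
access_hole side [([326.6, 197.6], 0.84), ([307.0, 270.1], 0.36)]
access_hole top [([334.3, 214.6], 0.68), ([359.9, 221.7], 0.54)]
keeper_pivot side [([340.3, 185.1], 0.95)]
keeper_pivot top [([360.8, 224.7], 0.89)]
keeper_stub side [([326.7, 171.5], 0.6)]
keeper_stub top [([371.2, 204.4], 0.63)]
deck side [([332.3, 205.9], 0.8)]
deck top [([359.7, 217.4], 0.92)]
pin_holder side [([311.5, 270.7], 0.97), ([328.8, 196.2], 0.5), ([375
[... 163 characters left out ...]
.7], 0.23)]
{'clock': 0.9, 'joints': array([-1.2376108 ,  0.43450287,  0.02499804,  1.57317163, -0.01161983,
        1.13399897, -0.0750704 ]), 'dq': array([-0.00037368,  0.00202701, -0.00019151,  0.00031371,  0.00216279,
       -0.0015247 , -0.00055616]), 'joint_efforts': array([ 9.03192699e-05, -6.67657614e+01,  9.83253680e-01, -3.14805686e+01,
       -6.09368901e-02,  3.24167940e-02,  4.52113909e-05]), 'position': array([0.26385436, 0.56660403, 0.24375102]), 'ee_rot': array([6.79220502e-01, 3.06728693e+00, 1.01575031e-04]), 'force': array([-0.06560061,  0.52338804,  0.6545387 ]), 'ft_torque': array([-0.01349111, -0.01355161,  0.00424405]), 'gripper_force': 0.0, 'width': 1.001681746671817}
```

View pics/top0.png

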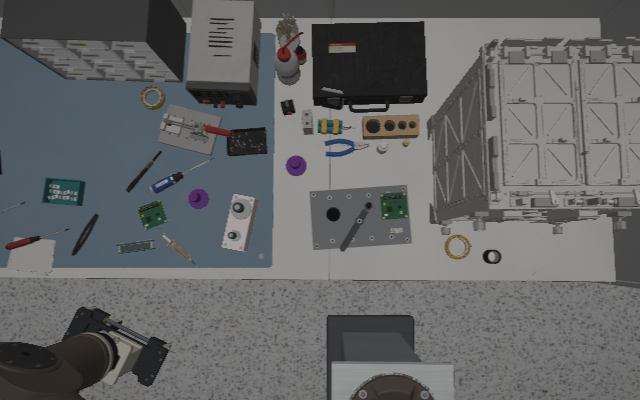

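View pics/side0.png

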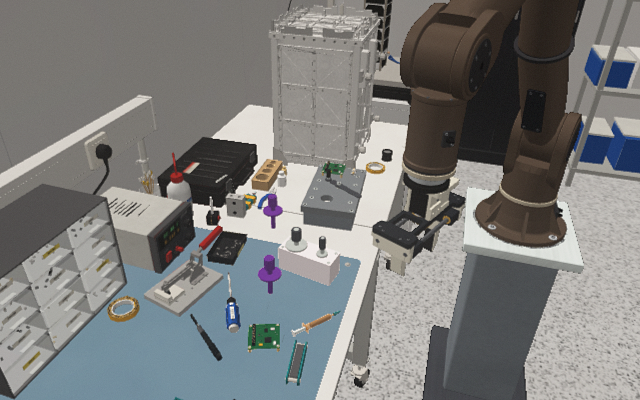

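The larger-pin candidates in the top view are:
- the purple pin at (199,198)
- the purple pin at (296,166)
- the steel pin at (242,207), in the white holder

Only the steel one fits: it isn't purple, it stands in the holder, and its collar is bigger than that of its neighbour at (234,236). The keeper pivot is at about (361,224) and the stub at (370,205). I'll confirm in an enlarged crop.

Run:
```python
from h import *
t=cv2.imread('pics/top0.png'); s=cv2.imread('pics/side0.png')
a=cv2.resize(t[180:260,210:310],None,fx=4,fy=4,interpolation=2)
b=cv2.resize(t[180:260,300:400],None,fx=4,fy=4,interpolation=2)
c=cv2.resize(s[215:285,270:370],None,fx=4,fy=4,interpolation=2)
d=cv2.resize(s[155:225,290:390],None,fx=4,fy=4,interpolation=2)
cv2.imwrite('pics/crop.png',np.vstack([np.hstack([a,b]),np.hstack([c,d])]))
print(tri((242,207.4),(296,236)),'large'); print(tri((231.8,232.3),(322.4,243)),'small')
print('hole',tri((334.3,214.6),(326.6,197.6)),at_z('top',(334.3,214.6),.065))
print('pivot',tri((360.8,224.7),(340.3,185.1)),at_z('top',(360.8,224.7),.0745))
print('stub',tri((371.2,204.4),(326.7,171.5)),at_z('top',(371.2,204.4),.0945))
```

```text
(array([0.54998647, 0.38403854, 0.08820218]), np.float64(0.0022865075805520874)) large
(array([0.4827381 , 0.40439406, 0.0984997 ]), np.float64(0.006882240225915792)) small
hole (array([0.53568366, 0.15276625, 0.06379619]), np.float64(0.003496866294222446)) [0.53387347 0.15242019 0.065     ]
pivot (array([0.51133678, 0.08603974, 0.07203934]), np.float64(0.0065226297801660735)) [0.50800076 0.08558025 0.0745    ]
stub (array([0.56034039, 0.06174981, 0.09595629]), np.float64(0.006021151168880022)) [0.55752736 0.06101914 0.0945    ]
```

View pics/crop.png

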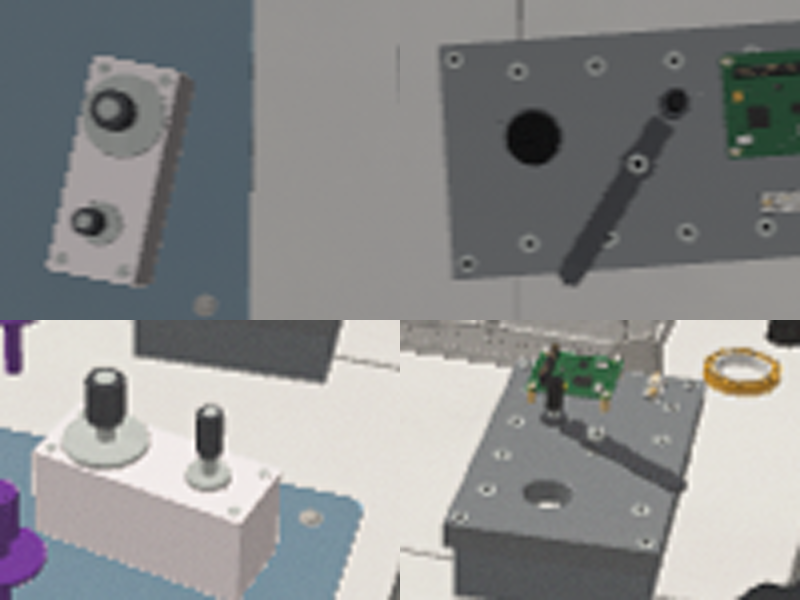

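The crop shows the steel pin with the large collar at top (238,207) / side (296,235). It stands in the white holder, the small pin is next to it, and both purple pins are elsewhere, so I'm taking this one. The access hole is at top (333,214), the pivot screw at (359,220) and the stub at (368,205). Next I'll refine these to sub-pixel.

Run:
```python
from h import *
t=cv2.imread('pics/top0.png'); g=cv2.cvtColor(t,cv2.COLOR_BGR2GRAY).astype(float)
s=g[203:225,322:345]; w=np.clip((90-s)/70,0,1); w[w<.15]=0
yy,xx=np.mgrid[203:225,322:345]; hp=((w*xx).sum()/w.sum(),(w*yy).sum()/w.sum()); print('hole px',hp,'diam px',2*np.sqrt(w.sum()/np.pi))
H=at_z('top',hp,.065); 
for n,z,p in [('pivot',.077,(358.9,220.4)),('stubtop',.107,(368.4,205.1)),('head',.0994,(238,207)),('collar',.0704,(240.6,208.6))]: print(n,at_z('top',p,z))
print('hole',H)
P=at_z('top',(358.9,220.4),.077)
d=(H-P)[:2]; v=np.array([22.5,64]); print('len',np.hypot(*d),np.hypot(*v)/1000)
yaw=np.arctan2(d[1],d[0])-np.arctan2(v[1],v[0]); print('yaw from hole/pivot',yaw)
for c,e in [((454,60),(674,60)),((467,263),(687,232)),((454,60),(467,263))]:
    A=at_z('top',(300+(c[0]-400)/4-.4,180+c[1]/4-.4),.065);B=at_z('top',(300+(e[0]-400)/4-.4,180+e[1]/4-.4),.065); q=(A-B)[:2]; print('edge dir',np.arctan2(q[1],q[0]))
print('side checks head',proj('side',[*at_z('top',(238,207),.0994)[:2],.0994]),'hole',proj('side',H))
hm=at_z('top',(238,207),.0994)
q=at_z('top',(210+88/4-.4,180+221/4-.4),.1)-hm; print('holder dir',q)
Rm=R.from_rotvec(observe()['ee_rot']).as_matrix(); print(Rm.round(3)); p=observe()['position']
print('delta tool head', Rm.T@(hm-p))
```

```text
hole px (np.float64(332.86116412213744), np.float64(213.92805343511455)) diam px 13.8065980235251
pivot [0.5186625  0.09050986 0.077     ]
stubtop [0.55449553 0.06903627 0.107     ]
head [0.54877085 0.3913526  0.0994    ]
collar [0.54743061 0.3909979  0.0704    ]
hole [0.53557073 0.15609692 0.065     ]
len 0.06773145426431366 0.06783988502348746
yaw from hole/pivot 0.08576140065468296
edge dir 1.5759957870902948
edge dir 1.7163991434523487
edge dir 0.07334737078909667
side checks head [295.97731188 234.12815197] hole [326.95238179 197.91435945]
holder dir [-0.06897809  0.01373387  0.0006    ]
[[-0.907  0.422  0.   ]
 [ 0.422  0.907  0.   ]
 [ 0.     0.    -1.   ]]
delta tool head [-0.3322695  -0.03859122  0.14434469]
```

Request:
jog_arm(plan=[{"offset":[-0.4,-0.05,0],"twist":[0,0,0],"fingers":0.2},{"offset":[-0.8,-0.1,0],"twist":[0,0,0],"fingers":0.2},{"offset":[-1,-0.12,0],"twist":[0,0,0],"fingers":0.2},{"offset":[-1,-0.12,0],"twist":[0,0,0],"fingers":0.2}])

```text
clock: 1.4
position: [0.3954, 0.4846, 0.2438]
ee_rot: [0.687, 3.064, -0.001]
force: [0.8, 0.5, 0.0]
width: 0.622
gripper_force: 0.0
```

Request:
jog_arm(plan=[{"offset":[-0.4,-0.04,0],"twist":[0,0,0],"fingers":0.2},{"offset":[-0.8,-0.08,0],"twist":[0,0,0],"fingers":0.2},{"offset":[-1,-0.1,0],"twist":[0,0,0],"fingers":0.2},{"offset":[-1,-0.1,0],"twist":[0,0,0],"fingers":0.2}])

```text
clock: 1.9
position: [0.5236, 0.4085, 0.2435]
ee_rot: [0.684, 3.065, -0.001]
force: [-0.7, 0.4, -0.8]
width: 0.602
gripper_force: 0.0
```

Request:
jog_arm(plan=[{"offset":[-0.2,-0.037,0],"twist":[0,0,-0.0378],"fingers":0.2},{"offset":[-0.215,-0.037,0],"twist":[0,0,-0.0378],"fingers":0.2},{"offset":[-0.215,-0.037,0],"twist":[0,0,-0.0378],"fingers":0.2},{"offset":[-0.215,-0.037,0],"twist":[0,0,-0.0378],"fingers":0.2},{"offset":[-0.215,-0.037,0],"twist":[0,0,-0.0378],"fingers":0.2}])

```text
clock: 2.52
position: [0.5478, 0.3924, 0.2438]
ee_rot: [-0.31, -3.126, -0.001]
force: [-0.4, -0.6, -0.3]
width: 0.6
gripper_force: 0.0
```

```bash
cat >> h.py <<'E'
def st(target=None):
    o=observe(); Rm=R.from_rotvec(o['ee_rot']).as_matrix()
    print('t',round(o['clock'],2),'p',o['position'].round(4),'F',np.round(o['force'],1),'T',np.round(o['ft_torque'],2),'w',round(o['width']*92,1),'g',round(o['gripper_force'],1),'joints',o['joints'].round(2)); print(Rm.round(4).tolist())
    if target is not None: print('tool units',(Rm.T@(np.array(target)-o['position'])/.15).round(4))
E
python3 - <<'E'
from h import *
st([.548,.391,.0974])
for n in('top','side'): cv2.imwrite(f'pics/{n}1.png',get_image(n)[:,:,::-1])
a=cv2.imread('pics/top1.png')[140:280,180:380]; b=cv2.imread('pics/side1.png')[140:280,220:420]
cv2.imwrite('pics/c1.png',np.vstack([cv2.resize(a,None,fx=2.1,fy=2.1),cv2.resize(b,None,fx=2.1,fy=2.1)]))
E
```

```text
t 2.52 p [0.5478 0.3924 0.2438] F [-0.4 -0.6 -0.3] T [-0.01  0.02  0.  ] w 55.2 g 0.0 joints [-0.73  0.52  0.05  1.44 -0.02  1.19  0.69]
[[-0.9806, 0.1962, -0.0003], [0.1962, 0.9806, 0.0004], [0.0004, 0.0003, -1.0]]
tool units [-0.0032 -0.0091  0.976 ]
```

View pics/c1.png

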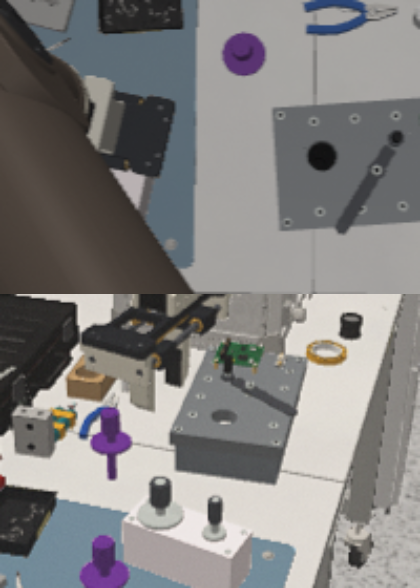

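The gripper hangs straight above the steel pin, with its jaws across the holder. In the top half of the crop the deck and hole are unobstructed (hole at (322,156)). Descending to grasp.

Request:
jog_arm(plan=[{"offset":[-0.003,-0.009,0.35],"fingers":0.2},{"offset":[-0.003,-0.009,0.65],"fingers":0.2},{"offset":[-0.003,-0.009,0.85],"fingers":0.2},{"offset":[-0.003,-0.009,0.976],"fingers":0.2},{"offset":[-0.003,-0.009,0.976],"fingers":0.2},{"offset":[-0.003,-0.009,0.976],"fingers":-0.6},{"offset":[-0.003,-0.009,0.976],"fingers":-0.6},{"offset":[-0.003,-0.009,0.976],"fingers":-0.6},{"offset":[-0.003,-0.009,0.976],"fingers":-0.6},{"offset":[-0.003,-0.009,0.976],"fingers":-0.6},{"offset":[-0.003,-0.009,0.976],"fingers":-0.6}], newtons=45)

```text
$.plan[0]: bad value
```

Run:
```python
from h import *
st()
```

```text
t 2.62 p [0.5483 0.3919 0.2438] F [-1.5 -0.2  0.4] T [-0.01 -0.04  0.04] w 55.0 g 0.0 joints [-0.73  0.52  0.05  1.44 -0.02  1.19  0.69]
[[-0.9805, 0.1967, -0.0001], [0.1967, 0.9805, 0.0002], [0.0001, 0.0001, -1.0]]
```

Twist is required in every row.

Request:
jog_arm(plan=[{"offset":[0,-0.007,0.35],"twist":[0,0,0],"fingers":0.2},{"offset":[0,-0.007,0.65],"twist":[0,0,0],"fingers":0.2},{"offset":[0,-0.007,0.85],"twist":[0,0,0],"fingers":0.2},{"offset":[0,-0.007,0.976],"twist":[0,0,0],"fingers":0.2},{"offset":[0,-0.007,0.976],"twist":[0,0,0],"fingers":0.2},{"offset":[0,-0.007,0.976],"twist":[0,0,0],"fingers":-0.6},{"offset":[0,-0.007,0.976],"twist":[0,0,0],"fingers":-0.6},{"offset":[0,-0.007,0.976],"twist":[0,0,0],"fingers":-0.6},{"offset":[0,-0.007,0.976],"twist":[0,0,0],"fingers":-0.6},{"offset":[0,-0.007,0.976],"twist":[0,0,0],"fingers":-0.6},{"offset":[0,-0.007,0.976],"twist":[0,0,0],"fingers":-0.6}], newtons=45)

```text
clock: 4.0
position: [0.5489, 0.3907, 0.098]
ee_rot: [0.311, 3.125, 0.001]
force: [-0.6, 0.4, 6.0]
width: 0.257
gripper_force: 45.0
```

Run:
```python
from h import *
st()
```

```text
t 4.0 p [0.5489 0.3907 0.098 ] F [-0.6  0.4  6. ] T [ 0.01  0.15 -0.  ] w 23.7 g 45.0 joints [-0.72  0.65  0.03  1.6  -0.03  0.9   0.7 ]
[[-0.9804, 0.197, 0.0008], [0.197, 0.9804, 0.0009], [-0.0007, 0.001, -1.0]]
```

Request:
jog_arm(plan=[{"offset":[0,0,-0.2],"twist":[0,0,0],"fingers":-0.6},{"offset":[0,0,-0.5],"twist":[0,0,0],"fingers":-0.6},{"offset":[0,0,-0.8],"twist":[0,0,0],"fingers":-0.6},{"offset":[0,-0.1,-0.95],"twist":[0,0,0],"fingers":-0.6},{"offset":[-0.07,-0.4,-0.95],"twist":[0,0,0],"fingers":-0.6},{"offset":[-0.14,-0.7,-0.95],"twist":[0,0,0],"fingers":-0.6},{"offset":[-0.2,-0.9,-0.95],"twist":[0,0,0],"fingers":-0.6},{"offset":[-0.224,-1,-0.95],"twist":[0,0,0],"fingers":-0.6}])

```text
clock: 5.0
position: [0.5516, 0.2333, 0.239]
ee_rot: [-0.316, -3.124, 0.003]
force: [0.7, 1.2, -1.4]
width: 0.251
gripper_force: 45.0
```

Request:
jog_arm(plan=[{"offset":[0,-0.2,0],"twist":[0,0,0],"fingers":-0.6},{"offset":[0,-0.4,0],"twist":[0,0,0],"fingers":-0.6},{"offset":[0,-0.55,0.1],"twist":[0,0,0],"fingers":-0.6},{"offset":[0,-0.553,0.3],"twist":[0,0,0],"fingers":-0.6},{"offset":[0,-0.553,0.3],"twist":[0,0,0],"fingers":-0.6},{"offset":[0,-0.553,0.3],"twist":[0,0,0],"fingers":-0.6}])

```text
clock: 5.75
position: [0.5357, 0.1561, 0.1954]
ee_rot: [0.31, 3.126, 0.001]
force: [0.1, 0.9, -0.7]
width: 0.252
gripper_force: 45.0
```

Run:
```python
from h import *
st([.5356,.156,.19])
for n in('top','side'):
    cv2.imwrite(f'pics/{n}2.png',get_image(n)[:,:,::-1])
    print(n,[(r['at'][1]*640,r['at'][0]*400,r['conf']) for r in landmark_of('locating_pin',n)[:3]])
p=observe()['position']; print('expect origin', proj('side',p+[0,0,-.032]), 'tip',proj('side',p+[0,0,-.087]),'hole',proj('side',[.5356,.156,.065]))
a=cv2.imread('pics/top2.png')[160:260,270:420]; b=cv2.imread('pics/side2.png')[110:230,240:390]
cv2.imwrite('pics/c2.png',np.vstack([cv2.resize(a,None,fx=2.6,fy=2.6),cv2.resize(b,None,fx=2.6,fy=2.6)]))
```

```text
t 5.75 p [0.5357 0.1561 0.1954] F [ 0.1  0.9 -0.7] T [-0.01  0.03 -0.02] w 23.1 g 45.0 joints [-0.44  0.37  0.08  1.81 -0.03  0.97  1.03]
[[-0.9806, 0.1961, 0.0002], [0.1961, 0.9806, 0.0004], [-0.0001, 0.0004, -1.0]]
tool units [ 0.0007 -0.0009  0.0357]
top [(294.528, 165.79999999999998, 0.74), (197.376, 194.4, 0.67)]
side [(270.208, 273.48, 0.77), (329.792, 166.79999999999998, 0.66), (273.28, 212.67999999999998, 0.57)]
expect origin [327.97561763 167.026459  ] tip [327.31150952 184.48957115] hole [326.95152532 197.89537302]
```

View pics/c2.png

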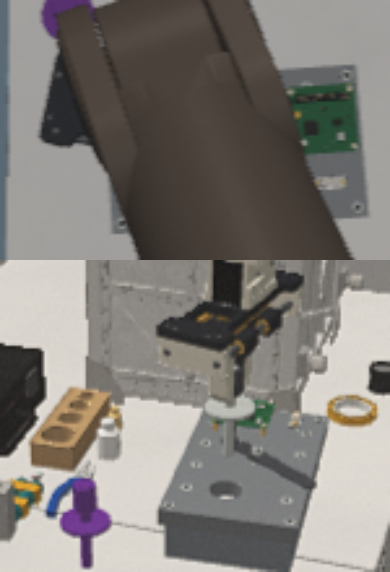

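The side view shows the pin held upright over the hole: collar at (328,168), tip at (327.5,185), hole at (327,198). That agrees with the projection, so I'll lower slowly.

Request:
jog_arm(plan=[{"offset":[0,0,0.04],"twist":[0,0,0],"fingers":-0.6},{"offset":[0,0,0.09],"twist":[0,0,0],"fingers":-0.6},{"offset":[0,0,0.14],"twist":[0,0,0],"fingers":-0.6},{"offset":[0,0,0.19],"twist":[0,0,0],"fingers":-0.6},{"offset":[0,0,0.24],"twist":[0,0,0],"fingers":-0.6},{"offset":[0,0,0.29],"twist":[0,0,0],"fingers":-0.6},{"offset":[0,0,0.34],"twist":[0,0,0],"fingers":-0.6},{"offset":[0,0,0.39],"twist":[0,0,0],"fingers":-0.6},{"offset":[0,0,0.43],"twist":[0,0,0],"fingers":-0.6},{"offset":[0,0,0.46],"twist":[0,0,0],"fingers":-0.6},{"offset":[0,0,0.487],"twist":[0,0,0],"fingers":-0.6},{"offset":[0,0,0.487],"twist":[0,0,0],"fingers":-0.6}], newtons=60)

```text
clock: 7.45
position: [0.5355, 0.1553, 0.1216]
ee_rot: [-0.311, -3.126, 0.0]
force: [-0.4, -0.6, -1.6]
width: 0.249
gripper_force: 60.0
```

Request:
jog_arm(plan=[{"offset":[0,0,0.01],"twist":[0,0,0],"fingers":-0.6},{"offset":[0,0,0.02],"twist":[0,0,0],"fingers":-0.6},{"offset":[0,0,0.02],"twist":[0,0,0],"fingers":-0.6}])

```text
clock: 7.82
position: [0.5355, 0.1553, 0.1187]
ee_rot: [-0.311, -3.126, 0.0]
force: [0.1, -0.7, -2.1]
width: 0.251
gripper_force: 60.0
```

Request:
jog_arm(plan=[{"offset":[0,0,0.01],"twist":[0,0,0],"fingers":-0.6},{"offset":[0,0,0.01],"twist":[0,0,0],"fingers":-0.6}])

```text
clock: 8.07
position: [0.5358, 0.1554, 0.1175]
ee_rot: [0.311, 3.126, 0.001]
force: [-0.7, 0.1, 0.7]
width: 0.248
gripper_force: 60.0
```

Request:
jog_arm(plan=[{"offset":[0,0,0.005],"twist":[0,0,0],"fingers":-0.6},{"offset":[0,0,0.005],"twist":[0,0,0],"fingers":-0.6}])

```text
clock: 8.32
position: [0.5361, 0.1554, 0.1174]
ee_rot: [0.311, 3.125, 0.001]
force: [-1.3, -1.0, 8.1]
width: 0.248
gripper_force: 60.0
```

Request:
jog_arm(plan=[{"offset":[0,0,0.005],"twist":[0,0,0],"fingers":-0.6},{"offset":[0,0,0.005],"twist":[0,0,0],"fingers":-0.6}])

```text
clock: 8.57
position: [0.5364, 0.1554, 0.1173]
ee_rot: [0.311, 3.124, 0.001]
force: [-3.2, -1.5, 16.0]
width: 0.245
gripper_force: 60.0
```

Request:
jog_arm(plan=[{"offset":[0,0,0.005],"twist":[0,0,0],"fingers":-0.6},{"offset":[0,0,0.005],"twist":[0,0,0],"fingers":-0.6}])

```text
clock: 8.82
position: [0.5367, 0.1555, 0.1172]
ee_rot: [0.311, 3.124, 0.002]
force: [-3.6, -2.2, 20.7]
width: 0.254
gripper_force: 60.0
```

Request:
jog_arm(plan=[{"offset":[0.015,0,-0.006],"twist":[0,0,0],"fingers":-0.6},{"offset":[0.03,0,-0.006],"twist":[0,0,0],"fingers":-0.6},{"offset":[0.0467,0,-0.006],"twist":[0,0,0],"fingers":-0.6},{"offset":[0.0467,0,-0.006],"twist":[0,0,0],"fingers":-0.6}])

```text
clock: 9.32
position: [0.5312, 0.1567, 0.1173]
ee_rot: [0.311, 3.121, 0.002]
force: [3.5, -1.1, 6.1]
width: 0.252
gripper_force: 60.0
```

Request:
jog_arm(plan=[{"offset":[-0.0014,0.008,0],"twist":[0,0,0],"fingers":-0.6},{"offset":[-0.0028,0.016,0],"twist":[0,0,0],"fingers":-0.6},{"offset":[-0.0028,0.016,0],"twist":[0,0,0],"fingers":-0.6}])

```text
clock: 9.7
position: [0.5317, 0.1575, 0.1172]
ee_rot: [0.313, 3.122, -0.001]
force: [1.6, -5.1, 9.0]
width: 0.257
gripper_force: 60.0
```

Request:
jog_arm(plan=[{"offset":[-0.004,0.007,0],"twist":[0,0,0],"fingers":-0.6},{"offset":[-0.0081,0.014,0],"twist":[0,0,0],"fingers":-0.6},{"offset":[-0.0081,0.014,0],"twist":[0,0,0],"fingers":-0.6}])

```text
clock: 10.07
position: [0.5326, 0.1581, 0.1171]
ee_rot: [0.314, 3.123, -0.004]
force: [-0.1, -8.9, 12.8]
width: 0.254
gripper_force: 60.0
```

Request:
jog_arm(plan=[{"offset":[-0.0062,0.0052,0],"twist":[0,0,0],"fingers":-0.6},{"offset":[-0.0125,0.0104,0],"twist":[0,0,0],"fingers":-0.6},{"offset":[-0.0125,0.0104,0],"twist":[0,0,0],"fingers":-0.6}])

```text
clock: 10.45
position: [0.5338, 0.1584, 0.117]
ee_rot: [0.315, 3.125, -0.006]
force: [-4.0, -11.6, 17.1]
width: 0.249
gripper_force: 60.0
```

Request:
jog_arm(plan=[{"offset":[0.0026,-0.0175,0],"twist":[0,0,0],"fingers":-0.6},{"offset":[0.0026,-0.0175,0],"twist":[0,0,0],"fingers":-0.6},{"offset":[0.0026,-0.0175,0.007],"twist":[0,0,0],"fingers":-0.6},{"offset":[0.0026,-0.0175,0.007],"twist":[0,0,0],"fingers":-0.6}])

```text
clock: 10.95
position: [0.5337, 0.1576, 0.1169]
ee_rot: [0.313, 3.123, -0.002]
force: [-3.7, -8.0, 22.5]
width: 0.253
gripper_force: 60.0
```

Run:
```python
from h import *
st()
```

```text
t 10.95 p [0.5337 0.1576 0.1169] F [-3.7 -8.  22.5] T [-2.15  1.12  0.  ] w 23.2 g 60.0 joints [-0.43  0.46  0.07  1.89 -0.04  0.79  1.03]
[[-0.9801, 0.1987, 0.0025], [0.1987, 0.9801, -0.0013], [-0.0027, -0.0008, -1.0]]
```

Request:
jog_arm(plan=[{"offset":[0,0,-0.03],"twist":[0,0,0],"fingers":-0.6},{"offset":[-0.025,-0.018,-0.03],"twist":[0,0,0],"fingers":-0.6},{"offset":[-0.025,-0.018,-0.03],"twist":[0,0,0],"fingers":-0.6}])

```text
clock: 11.32
position: [0.5357, 0.1557, 0.119]
ee_rot: [-0.312, -3.126, 0.0]
force: [-0.1, -0.2, -1.3]
width: 0.249
gripper_force: 60.0
```

Request:
jog_arm(plan=[{"offset":[0,0.05,0],"twist":[0,0,0],"fingers":-0.6},{"offset":[0,0.09,0],"twist":[0,0,0],"fingers":-0.6},{"offset":[0,0.1,0],"twist":[0,0,0],"fingers":-0.6},{"offset":[0,0.1,0],"twist":[0,0,0],"fingers":-0.6}])

```text
clock: 11.82
position: [0.5381, 0.1694, 0.1191]
ee_rot: [-0.312, -3.125, 0.004]
force: [-1.5, -6.7, 2.5]
width: 0.248
gripper_force: 60.0
```

Request:
jog_arm(plan=[{"offset":[0,-0.1,0],"twist":[0,0,0],"fingers":-0.6},{"offset":[0,-0.15,0],"twist":[0,0,0],"fingers":-0.6},{"offset":[0,-0.19,0],"twist":[0,0,0],"fingers":-0.6},{"offset":[0,-0.2,0],"twist":[0,0,0],"fingers":-0.6},{"offset":[0,-0.2,0],"twist":[0,0,0],"fingers":-0.6}])

```text
clock: 12.45
position: [0.5331, 0.1439, 0.1196]
ee_rot: [0.308, 3.125, 0.006]
force: [1.7, 6.5, -5.7]
width: 0.25
gripper_force: 60.0
```

Request:
jog_arm(plan=[{"offset":[0,0.1,0],"twist":[0,0,0],"fingers":-0.6},{"offset":[0.05,0.1,0],"twist":[0,0,0],"fingers":-0.6},{"offset":[0.09,0.1,0],"twist":[0,0,0],"fingers":-0.6},{"offset":[0.1,0.1,0],"twist":[0,0,0],"fingers":-0.6},{"offset":[0.1,0.1,0],"twist":[0,0,0],"fingers":-0.6}])

```text
clock: 13.08
position: [0.5228, 0.1587, 0.1199]
ee_rot: [0.312, 3.122, 0.001]
force: [7.3, 0.8, -7.0]
width: 0.249
gripper_force: 60.0
```

Request:
jog_arm(plan=[{"offset":[-0.1,0,0],"twist":[0,0,0],"fingers":-0.6},{"offset":[-0.15,0,0],"twist":[0,0,0],"fingers":-0.6},{"offset":[-0.19,0,0],"twist":[0,0,0],"fingers":-0.6},{"offset":[-0.2,0,0],"twist":[0,0,0],"fingers":-0.6},{"offset":[-0.2,0,0],"twist":[0,0,0],"fingers":-0.6}])

```text
clock: 13.7
position: [0.5492, 0.1531, 0.119]
ee_rot: [-0.31, -3.124, 0.001]
force: [-3.7, 0.1, -0.5]
width: 0.253
gripper_force: 60.0
```

Request:
jog_arm(plan=[{"offset":[0.1,0,0],"twist":[0,0,0],"fingers":-0.6},{"offset":[0.1,0,0],"twist":[0,0,0],"fingers":-0.6},{"offset":[0.1,0,0],"twist":[0,0,0],"fingers":-0.6}])

```text
clock: 14.08
position: [0.5359, 0.1562, 0.1197]
ee_rot: [0.31, 3.125, 0.001]
force: [0.1, -0.8, -2.9]
width: 0.251
gripper_force: 60.0
```

Run:
```python
from h import *
st()
```

```text
t 14.07 p [0.5359 0.1562 0.1197] F [ 0.1 -0.8 -2.9] T [ 0.02  0.04 -0.03] w 23.1 g 60.0 joints [-0.43  0.46  0.07  1.88 -0.04  0.8   1.03]
[[-0.9805, 0.1967, 0.0012], [0.1967, 0.9805, 0.0003], [-0.0011, 0.0005, -1.0]]
```

Request:
jog_arm(plan=[{"offset":[0.045,0.004,0],"twist":[0,0,0],"fingers":-0.6},{"offset":[0.045,0.004,0],"twist":[0,0,0],"fingers":-0.6},{"offset":[0.045,0.004,0.02],"twist":[0,0,0],"fingers":-0.6},{"offset":[0.045,0.004,0.02],"twist":[0,0,0],"fingers":-0.6}])

```text
clock: 14.58
position: [0.5298, 0.1582, 0.117]
ee_rot: [0.311, 3.125, 0.001]
force: [-1.8, 0.1, 7.5]
width: 0.249
gripper_force: 60.0
```

Request:
jog_arm(plan=[{"offset":[0,0,-0.02],"twist":[0,0,0],"fingers":-0.6},{"offset":[-0.0028,0.016,-0.02],"twist":[0,0,0],"fingers":-0.6},{"offset":[-0.0028,0.016,0],"twist":[0,0,0],"fingers":-0.6},{"offset":[-0.0028,0.016,0],"twist":[0,0,0],"fingers":-0.6}])

```text
clock: 15.08
position: [0.5298, 0.1603, 0.1159]
ee_rot: [-0.311, -3.126, 0.0]
force: [-0.6, -0.2, -0.9]
width: 0.251
gripper_force: 60.0
```

Request:
jog_arm(plan=[{"offset":[0,0,-0.02],"twist":[0,0,0],"fingers":-0.6},{"offset":[-0.0081,0.014,-0.02],"twist":[0,0,0],"fingers":-0.6},{"offset":[-0.0081,0.014,0],"twist":[0,0,0],"fingers":-0.6},{"offset":[-0.0081,0.014,0],"twist":[0,0,0],"fingers":-0.6}])

```text
clock: 15.58
position: [0.5318, 0.1621, 0.1165]
ee_rot: [0.311, 3.126, 0.0]
force: [-0.4, -0.2, -1.2]
width: 0.25
gripper_force: 60.0
```

Request:
jog_arm(plan=[{"offset":[0,0,-0.02],"twist":[0,0,0],"fingers":-0.6},{"offset":[-0.0125,0.0104,-0.02],"twist":[0,0,0],"fingers":-0.6},{"offset":[-0.0125,0.0104,0],"twist":[0,0,0],"fingers":-0.6},{"offset":[-0.0125,0.0104,0],"twist":[0,0,0],"fingers":-0.6}])

```text
clock: 16.08
position: [0.5346, 0.1635, 0.1173]
ee_rot: [0.311, 3.124, 0.001]
force: [-2.2, -0.7, 9.5]
width: 0.249
gripper_force: 60.0
```

Request:
jog_arm(plan=[{"offset":[0,0,-0.02],"twist":[0,0,0],"fingers":-0.6},{"offset":[-0.0152,0.0056,-0.02],"twist":[0,0,0],"fingers":-0.6},{"offset":[-0.0152,0.0056,0],"twist":[0,0,0],"fingers":-0.6},{"offset":[-0.0152,0.0056,0],"twist":[0,0,0],"fingers":-0.6}])

```text
clock: 16.58
position: [0.537, 0.1637, 0.1173]
ee_rot: [0.311, 3.124, 0.001]
force: [-1.7, 0.3, 11.8]
width: 0.252
gripper_force: 60.0
```

Pecks 2 and 3 dropped with no load, so the bore lies between them, at about (0.531, 0.161). I'll go there and lower a little.

Request:
jog_arm(plan=[{"offset":[0,0,-0.02],"twist":[0,0,0],"fingers":-0.6},{"offset":[0.0323,-0.0226,-0.02],"twist":[0,0,0],"fingers":-0.6},{"offset":[0.0323,-0.0226,-0.02],"twist":[0,0,0],"fingers":-0.6},{"offset":[0.0323,-0.0226,0],"twist":[0,0,0],"fingers":-0.6},{"offset":[0.0323,-0.0226,0.007],"twist":[0,0,0],"fingers":-0.6},{"offset":[0.0323,-0.0226,0.013],"twist":[0,0,0],"fingers":-0.6},{"offset":[0.0323,-0.0226,0.013],"twist":[0,0,0],"fingers":-0.6}])

```text
clock: 17.45
position: [0.5307, 0.1613, 0.1143]
ee_rot: [-0.311, -3.126, 0.0]
force: [-0.3, -0.1, -1.5]
width: 0.246
gripper_force: 60.0
```

Run:
```python
from h import *
st()
```

```text
t 17.45 p [0.5307 0.1613 0.1143] F [-0.3 -0.1 -1.5] T [ 0.05  0.01 -0.04] w 22.7 g 60.0 joints [-0.44  0.46  0.07  1.9  -0.04  0.78  1.02]
[[-0.9804, 0.1971, -0.0002], [0.1971, 0.9804, -0.0], [0.0002, -0.0001, -1.0]]
```

Request:
jog_arm(plan=[{"offset":[0,0,0.015],"twist":[0,0,0],"fingers":-0.6},{"offset":[0,0,0.03],"twist":[0,0,0],"fingers":-0.6},{"offset":[0,0,0.045],"twist":[0,0,0],"fingers":-0.6},{"offset":[0,0,0.06],"twist":[0,0,0],"fingers":-0.6},{"offset":[0,0,0.06],"twist":[0,0,0],"fingers":-0.6}])

```text
clock: 18.08
position: [0.5306, 0.1612, 0.1052]
ee_rot: [-0.311, -3.126, 0.0]
force: [-0.5, -0.2, -0.9]
width: 0.253
gripper_force: 60.0
```

Request:
jog_arm(plan=[{"offset":[0,0,0.012],"twist":[0,0,0],"fingers":-0.6},{"offset":[0,0,0.024],"twist":[0,0,0],"fingers":-0.6},{"offset":[0,0,0.036],"twist":[0,0,0],"fingers":-0.6},{"offset":[0,0,0.036],"twist":[0,0,0],"fingers":-0.6}])

```text
clock: 18.58
position: [0.5306, 0.1612, 0.0999]
ee_rot: [-0.311, -3.126, 0.0]
force: [-0.7, -0.1, -2.3]
width: 0.25
gripper_force: 60.0
```

Request:
jog_arm(plan=[{"offset":[0,0,0.008],"twist":[0,0,0],"fingers":-0.6},{"offset":[0,0,0.016],"twist":[0,0,0],"fingers":-0.6},{"offset":[0,0,0.018],"twist":[0,0,0],"fingers":-0.6},{"offset":[0,0,0.018],"twist":[0,0,0],"fingers":-0.6}])

```text
clock: 19.08
position: [0.5308, 0.1612, 0.0976]
ee_rot: [0.311, 3.126, 0.0]
force: [-2.5, -1.7, 4.1]
width: 0.255
gripper_force: 60.0
```

Request:
jog_arm(plan=[{"offset":[0,0,0.006],"twist":[0,0,0],"fingers":-0.6},{"offset":[0,0,0.01],"twist":[0,0,0],"fingers":-0.6},{"offset":[0,0,0.01],"twist":[0,0,0],"fingers":-0.6}])

```text
clock: 19.45
position: [0.5308, 0.1612, 0.0975]
ee_rot: [0.311, 3.125, 0.001]
force: [-7.7, -2.7, 21.9]
width: 0.247
gripper_force: 60.0
```

Request:
jog_arm(plan=[{"offset":[0,0,-0.012],"twist":[0,0,0],"fingers":-0.6},{"offset":[0,0,-0.012],"twist":[0,0,0],"fingers":0.1},{"offset":[0,0,-0.012],"twist":[0,0,0],"fingers":0.1},{"offset":[0,0,-0.012],"twist":[0,0,0],"fingers":0.1},{"offset":[0,0,-0.012],"twist":[0,0,0],"fingers":0.1},{"offset":[0,0,-0.1],"twist":[0,0,0],"fingers":0.1},{"offset":[0,0,-0.3],"twist":[0,0,0],"fingers":0.1},{"offset":[0,0,-0.5],"twist":[0,0,0],"fingers":0.1},{"offset":[0,0,-0.6],"twist":[0,0,0],"fingers":-1},{"offset":[0,0,-0.6],"twist":[0,0,0],"fingers":-1}])

```text
clock: 20.7
position: [0.5313, 0.1615, 0.1869]
ee_rot: [0.311, 3.124, 0.002]
force: [-0.1, 0.3, -0.7]
width: 0.382
gripper_force: 0.0
```

Run:
```python
from h import *
st([.582,.085,.187])
for n in('side','top'):
    cv2.imwrite(f'pics/{n}3.png',get_image(n)[:,:,::-1])
    for t in('locating_pin_head','locating_pin','keeper_stub'): print(n,t,[(r['at'][1]*640,r['at'][0]*400,round(r['conf'],2)) for r in landmark_of(t,n)[:3]])
print('seated head exp',proj('side',[.5307,.1612,.099]),'stub exp',proj('side',[.5562,.0683,.0945]))
cv2.imwrite('pics/c3.png',cv2.resize(cv2.imread('pics/side3.png')[120:240,260:410],None,fx=4,fy=4,interpolation=2))
```

```text
t 20.7 p [0.5313 0.1615 0.1869] F [-0.1  0.3 -0.7] T [ 0.01  0.01 -0.01] w 35.1 g 0.0 joints [-0.45  0.38  0.08  1.82 -0.03  0.94  1.01]
[[-0.9804, 0.1971, 0.0021], [0.1971, 0.9804, 0.001], [-0.0019, 0.0014, -1.0]]
tool units [-4.319e-01 -4.333e-01 -1.000e-04]
side locating_pin_head [(268.8, 262.59999999999997, 0.57), (328.512, 189.92, 0.52)]
side locating_pin [(335.80800000000005, 200.48, 0.83), (270.71999999999997, 272.0, 0.6), (275.00800000000004, 210.4, 0.57)]
side keeper_stub [(329.6, 170.6, 0.72)]
top locating_pin_head [(296.89599999999996, 163.0, 0.64), (193.216, 197.0, 0.61)]
top locating_pin [(200.0, 195.4, 0.6)]
top keeper_stub []
seated head exp [328.55210871 188.73713972] stub exp [328.45838186 173.29654024]
```

View pics/c3.png

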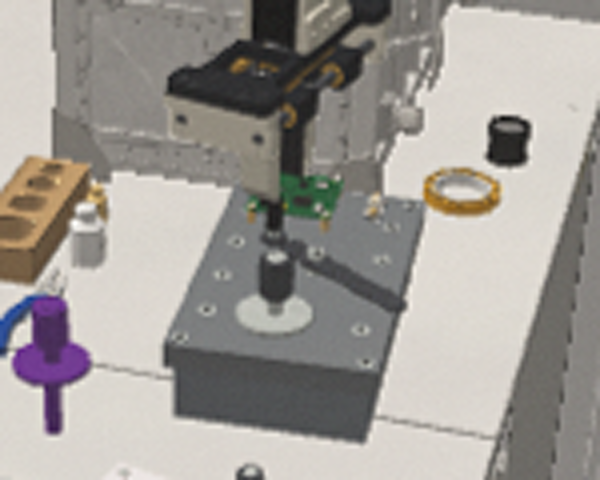

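The side view shows the pin seated, with its collar flat on the deck at crop (275,313). The stub at (275,220) is where I expected it. Now I'll bring the closed fingers behind the stub.

Request:
jog_arm(plan=[{"offset":[-0.25,-0.25,0],"twist":[0,0,-0.03],"fingers":-1},{"offset":[-0.43,-0.43,0],"twist":[0,0,-0.06],"fingers":-1},{"offset":[-0.43,-0.43,0],"twist":[0,0,-0.09],"fingers":-1},{"offset":[-0.43,-0.43,0],"twist":[0,0,-0.119],"fingers":-1},{"offset":[-0.43,-0.43,0],"twist":[0,0,-0.119],"fingers":-1},{"offset":[-0.43,-0.43,0],"twist":[0,0,-0.119],"fingers":-1}])

```text
clock: 21.85
position: [0.5812, 0.0853, 0.1857]
ee_rot: [0.846, -3.025, -0.0]
force: [0.3, 0.2, 0.4]
width: 0.008
gripper_force: 0.0
```

Run:
```python
from h import *
st([.584,.086,.111])
o=observe();Rm=R.from_rotvec(o['ee_rot']).as_matrix()
for q in [(.5698,.0768),(.563,.0682),(.5537,.061),(.5428,.0565),(.5339,.0551),(.528,.0535)]: print((Rm.T@np.array([q[0]-.584,q[1]-.086,0])/.15).round(3))
```

```text
t 21.85 p [0.5812 0.0853 0.1857] F [0.3 0.2 0.4] T [ 0.08 -0.04 -0.04] w 0.7 g 0.0 joints [-0.18  0.43 -0.07  1.74  0.04  0.98  1.85]
[[-0.855, -0.5186, -0.0003], [-0.5186, 0.855, 0.0], [0.0002, 0.0002, -1.0]]
tool units [-0.0185 -0.0059  0.4977]
[ 0.113 -0.003  0.   ]
[ 0.181 -0.029  0.   ]
[ 0.259 -0.038  0.   ]
[ 0.337 -0.026  0.   ]
[ 0.392 -0.003  0.   ]
[0.432 0.008 0.   ]
```

Descend, then sweep along the arc.

Request:
jog_arm(plan=[{"offset":[-0.018,-0.006,0.2],"twist":[0,0,0],"fingers":-1},{"offset":[-0.018,-0.006,0.38],"twist":[0,0,0],"fingers":-1},{"offset":[-0.018,-0.006,0.46],"twist":[0,0,0],"fingers":-1},{"offset":[-0.018,-0.006,0.495],"twist":[0,0,0],"fingers":-1},{"offset":[-0.018,-0.006,0.495],"twist":[0,0,0],"fingers":-1}])

```text
clock: 22.48
position: [0.5843, 0.0861, 0.112]
ee_rot: [-0.851, 3.024, -0.0]
force: [-0.3, 0.4, 0.4]
width: 0.002
gripper_force: 0.0
```

Request:
jog_arm(plan=[{"offset":[0.04,0,0],"twist":[0,0,0],"fingers":-1},{"offset":[0.08,0,0],"twist":[0,0,0],"fingers":-1},{"offset":[0.113,-0.003,0],"twist":[0,0,0],"fingers":-1},{"offset":[0.147,-0.016,0],"twist":[0,0,0],"fingers":-1},{"offset":[0.181,-0.029,0],"twist":[0,0,0],"fingers":-1},{"offset":[0.181,-0.029,0],"twist":[0,0,0],"fingers":-1}])

```text
clock: 23.22
position: [0.5632, 0.0675, 0.1118]
ee_rot: [-0.851, 3.024, -0.0]
force: [1.7, -0.7, 0.9]
width: 0.005
gripper_force: 1.0
```

Run:
```python
from h import *
st([.5339,.0551,.111])
cv2.imwrite('pics/side4.png',get_image('side')[:,:,::-1])
cv2.imwrite('pics/c4.png',cv2.resize(cv2.imread('pics/side4.png')[120:240,260:410],None,fx=4,fy=4,interpolation=2))
```

```text
t 23.23 p [0.5632 0.0675 0.1118] F [ 1.7 -0.7  0.9] T [ 0.01 -0.44 -0.  ] w 0.5 g 1.0 joints [-0.16  0.49 -0.07  1.86  0.05  0.8   1.86]
[[-0.8533, -0.5214, 0.0003], [-0.5214, 0.8533, -0.0002], [-0.0002, -0.0003, -1.0]]
tool units [0.2094 0.0314 0.0054]
```

View pics/c4.png

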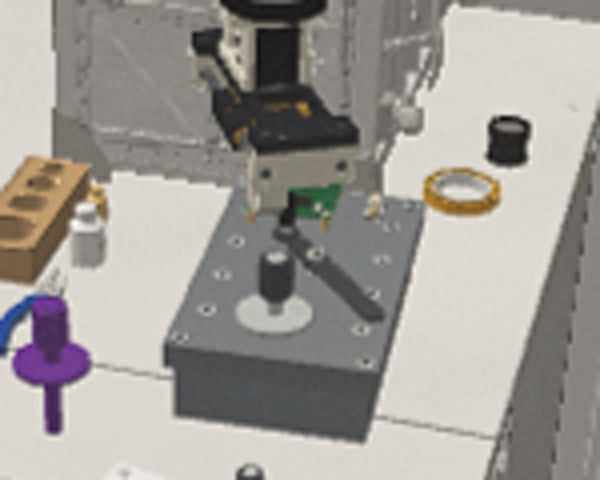

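The blade is swinging toward the collar: its tip moved from (403,305) to (378,315). Continuing the sweep.

Request:
jog_arm(plan=[{"offset":[0.04,-0.005,0],"twist":[0,0,0],"fingers":-1},{"offset":[0.078,-0.009,0],"twist":[0,0,0],"fingers":-1},{"offset":[0.117,-0.003,0],"twist":[0,0,0],"fingers":-1},{"offset":[0.156,0.003,0],"twist":[0,0,0],"fingers":-1},{"offset":[0.185,0.014,0],"twist":[0,0,0],"fingers":-1},{"offset":[0.185,0.014,0],"twist":[0,0,0],"fingers":-1}])

```text
clock: 24.02
position: [0.5373, 0.0554, 0.1114]
ee_rot: [0.852, -3.022, -0.001]
force: [1.9, -0.1, -0.4]
width: 0.003
gripper_force: 0.2
```

Request:
jog_arm(plan=[{"offset":[0.013,0.006,0],"twist":[0,0,0],"fingers":-1},{"offset":[0.026,0.012,0],"twist":[0,0,0],"fingers":-1},{"offset":[0.026,0.012,0],"twist":[0,0,0],"fingers":-1}])

```text
clock: 24.4
position: [0.5349, 0.055, 0.1117]
ee_rot: [-0.852, 3.022, -0.0]
force: [5.9, -0.5, -2.9]
width: 0.004
gripper_force: 3.0
```

Request:
jog_arm(plan=[{"offset":[0.013,0.005,0],"twist":[0,0,0],"fingers":-1},{"offset":[0.026,0.01,0],"twist":[0,0,0],"fingers":-1},{"offset":[0.026,0.01,0],"twist":[0,0,0],"fingers":-1}])

```text
clock: 24.78
position: [0.5341, 0.055, 0.1122]
ee_rot: [-0.85, 3.016, -0.001]
force: [16.2, 1.1, -12.4]
width: 0.005
gripper_force: 8.7
```

Run:
```python
from h import *
st()
cv2.imwrite('pics/side5.png',get_image('side')[:,:,::-1])
cv2.imwrite('pics/c5.png',cv2.resize(cv2.imread('pics/side5.png')[120:240,260:410],None,fx=4,fy=4,interpolation=2))
```

```text
t 24.77 p [0.5341 0.055  0.1122] F [ 16.2   1.1 -12.4] T [ 0.46 -3.75  0.09] w 0.5 g 8.7 joints [-0.14  0.44 -0.08  1.94  0.05  0.75  1.87]
[[-0.8527, -0.5223, 0.0081], [-0.5223, 0.8527, 0.0017], [-0.0078, -0.0028, -1.0]]
```

View pics/c5.png

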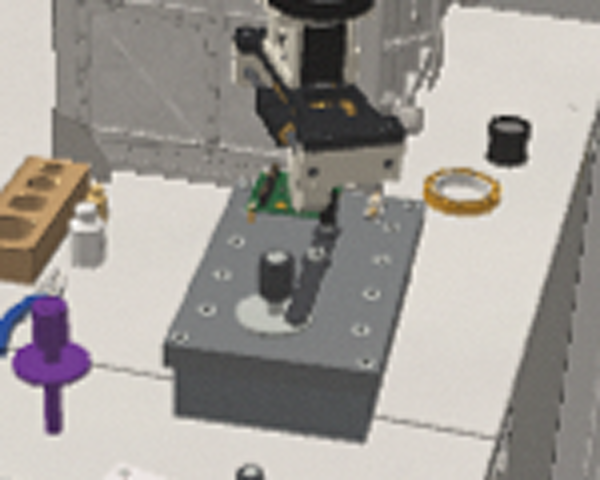

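The blade lies parallel to the deck's +y over the collar's edge, with its tip at (297,318). The push force climbed to 16 N with no further motion, and the TCP is where I predicted the stop, so the keeper is closed. Backing away and doing a last check.

Request:
jog_arm(plan=[{"offset":[-0.05,-0.01,0],"twist":[0,0,0],"fingers":-1},{"offset":[-0.15,-0.02,0],"twist":[0,0,0],"fingers":-1},{"offset":[-0.2,-0.02,-0.1],"twist":[0,0,0],"fingers":-1},{"offset":[-0.2,-0.02,-0.5],"twist":[0,0,0],"fingers":-1},{"offset":[-0.2,-0.02,-0.9],"twist":[0,0,0],"fingers":-1},{"offset":[-0.2,-0.02,-1],"twist":[0,0,0],"fingers":-1},{"offset":[-0.2,-0.02,-1],"twist":[0,0,0],"fingers":-1},{"offset":[-0.2,-0.02,-1],"twist":[0,0,0],"fingers":-1}])

```text
clock: 25.82
position: [0.5562, 0.0672, 0.2596]
ee_rot: [0.852, -3.021, -0.001]
force: [0.8, 0.0, 0.0]
width: 0.005
gripper_force: 0.0
```

Run:
```python
from h import *
st()
cv2.imwrite('pics/side6.png',get_image('side')[:,:,::-1])
cv2.imwrite('pics/c6.png',cv2.resize(cv2.imread('pics/side6.png')[120:270,260:410],None,fx=4,fy=4,interpolation=2))
```

```text
t 25.82 p [0.5562 0.0672 0.2596] F [0.8 0.  0. ] T [ 0.01  0.09 -0.01] w 0.4 g 0.0 joints [-0.16  0.32 -0.08  1.7   0.03  1.12  1.88]
[[-0.8527, -0.5223, -0.0033], [-0.5223, 0.8528, -0.0005], [0.0031, 0.0012, -1.0]]
```

View pics/c6.png

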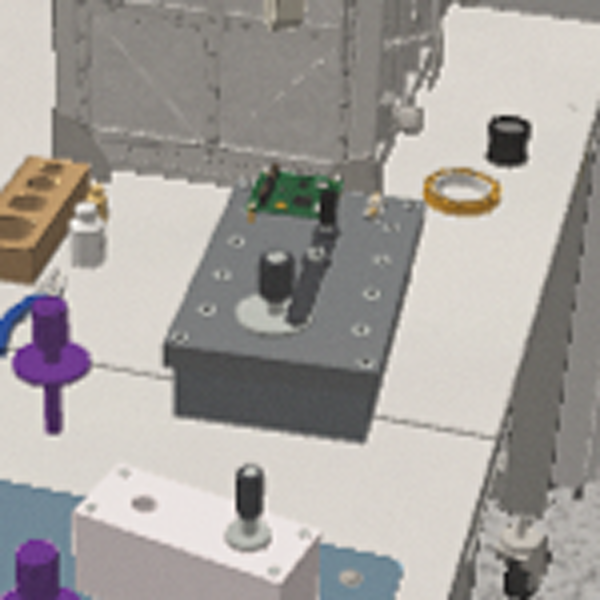

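The pin is seated with its collar flat at (275,313), and the keeper is closed over the collar's edge. The small pin at (250,490) and the tape at (462,190) haven't moved, and the arm is clear.

```bash
python3 -c "
from cell import *
print(sign_off())"
```

```text
the job is handed in; nothing more can be done
None
```

The job is handed in at about 26 s: the larger pin is fully seated with its collar flat on the deck, the keeper is closed at its stop over the collar, and the small pin and tape roll were left alone; the search pressed mostly around 10 N, peaking near 22 N.

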